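Press a grip rail home with the ratchet clamp, then release the clamp

ROBOT

A 6-joint arm with a two-finger parallel gripper is mounted at the origin on the work surface. World frame = base frame: x ahead of the robot, y to its left, z up, the work surface at z = 0. Lengths are in m, angles in rad, forces in N, time in s.
With the tool pointing down it reaches from about 0.275 to 0.75 m from the base axis. Payload 10.2 kg.
Tool frame: the origin (TCP) lies at the very end of the fingers, on their centre line; the grasp point (between the pads) lies 19 mm behind it; y points along the fingers, x is the direction in which the jaws open and shut, and the axes are right-handed (so a half turn about y gives the same grasp; the last joint's range is limited). The gripper opens to 88 mm and grips with 3 to 60 N. Pads are 18 mm wide; open, the fingers measure 123 mm over their backs; the gripper's body (75 mm by 187 mm) begins 45 mm behind the grasp point.
Start: joints at [0.886, 0.313, 1.498, -0, 1.331, -0.223], TCP at [0.234, 0.47, 0.239] pointing down, gripper open.
Joint ranges: [-2.94, 2.94], [-0.97, 2.17], [0.19, 2.56], [-1.23, 4.37], [0.02, 3.11], [-2.88, 2.88]. Speed limits (rad/s): [2.39, 2.39, 3.01, 3.14, 3.14, 3.14].

INTERFACE

Orientations are given as a 3x3 rotation matrix whose columns are the frame's x, y, z axes.
In Python, from rig import * gives the robot as it stands.
- The arm moves only by the tool move_arm, never from a script. Its argument "deltas" is text: rows parted by semicolons, each of 7 numbers parted by spaces: the turn, a rotation vector about the tool's x, y, z in rad, then the shift along the tool's x, y, z in mm, then the closure, from -1 (fully open) to 1 (shut). A call has 1 to 10 rows; each row shifts and turns the commanded pose from where the row before left it, along the tool's axes as they then stand; what a row does not reach is not made up. A row lasts 1/12 s, in which the tool goes at most 41.7 mm and 7.16 degrees, less where a joint would pass 70% of its speed; a pose out of reach is approached as far as the arm can. A call with a gripper value outside its range is refused whole. The fingers move at their own pace and stop on an object; the grip force is fixed at half the most. Time passes only in rows, so rows that do not move let the fingers close. It gives the time, the measured TCP pose, the force and the opening at its end, in the units of the state.
- get_state(): the state, without advancing time (a new reading comes with each control period).
- capture(name): name is "scene" or "side" or "wrist"; returns a dict with "image" (400x640x3 uint8, red, green, blue), "K" (3x3 intrinsics, pixels), "R" (3x3) and "t" (3): a world point X has camera coordinates R X + t; the wrist camera has in their place "T_tool_cam" (4x4, takes a point from camera to tool coordinates, whose origin is the TCP and whose axes are the tool frame's). Camera axes: x right, y down, z forward; pixel columns grow to the right and rows downward; lengths in m; the calibration is good to about 2 mm. A picture is of the moment at which its call begins: read the wrist's pose just before it. There is no depth.
- hand_in(): hands the job in, once; it reports no verdict.
The state is a dict: "clock": time; "qpos": joint angles; "qd": joint speeds; "effort": joint torques, N m; "eef_pos": TCP position; "tool_rot": TCP orientation; "force": force on the tool from outside, world axes, zero at the start; "moment": the same for the moment, N m; "grip_width": finger opening in m.
Only numpy, scipy, OpenCV 4.12 (cv2) and the standard library are available. Lean on these libraries where they do the work, as an engineer would, in place of code of your own. Each camera call takes 0.05 s, during which the arm holds its last target.

TASK

Pump the trigger of the ratchet bar clamp so that its jaw presses the grey grip rail onto the black tote panel until you feel the rail bottom out; keep it firmly tight for a second without over-tightening, which would crush the rail. Then hold the release button down until the jaw has run all the way back, and let go. Work the clamp only by its trigger and button: do not push the jaw or the rail by hand, and leave the other things on the table where they are.

Things in the scene. Friction and masses are not known exactly. Their poses are not given: they have to be found in the camera images.
- clamp: The jig, fixed: plywood board 490 x 150 x 12 mm carrying a bar clamp. Origin on the table under the trigger's pivot; +x is the way the jaw advances, z up. All positions below are in this frame, mm. Board x -145 to 345, y +-75. Black housing x -45 to 93, y +-31, top at z 85 (pivot cheeks to 98). Only handle and trigger stand above z 104. The jaw plate (x 115 to 127), shoe, rail and panel follow along +x.
- handle_top (a point): Top centre of the fixed upright black handle, x -40 to -24, y +-20, top at z 157. The trigger is squeezed towards it.
- trigger_bar (a point): Centre of the trigger's grip: level round bar, 14 mm diameter, 44 long, along y; at rest x 9, z 148, on a thin lever pivoted 64 mm below it. Push its +x side towards the handle (-x) to advance the jaw, or grip bar and handle together (56 mm over both; grip at most 20 N). Level travel 18 mm to a hard stop, height within 1 mm; let back, it springs to rest. Free space: x 16 to 55 above z 100.
- trigger (a joint): Trigger angle: 0 at rest, 0.28 rad at its hard stop. The ratchet clicks near 0.23: the jaw has gained one tooth (8 mm); let back below 0.03 to take the next. A stroke stopped before the click is lost (the jaw drops back to the last tooth). At the hard stop the push rises too, which says nothing about the rail; only a rise before 0.25 rad means that the rail is home.
- trigger_pivot (a point): Pivot of the trigger, x 0, z 85. Push needed at the bar: 4 to 7 N with the jaw running free, 8 to 12 N while the rail slides on. With the rail bottomed it climbs 2 to 3 N per mm of bar travel: a steady 16 to 20 N means firmly tight (some 20 N on the rail; at least 15 N are needed); beyond about 22 N the rail gets crushed. Read it off while pushing slowly (25 mm/s or less).
- release_top (a point): Top centre of the release button: upright steel cylinder 22 mm in diameter on the housing, x 66, z 104 at rest. Goes straight down 10 mm against a spring (about 4 N at the bottom); bobs 3 mm with each click. Held fully down it lifts the ratchet and the jaw springs back to its start in about 1 s; let go early, the jaw catches on a tooth on the way.
- jaw: The moving jaw plate with its toothed steel bar. Its origin lies on the clamp's origin with the jaw fully back (as it starts), so its x in the clamp's frame is the jaw's advance, 0 to 66 mm. A spring pulls it back.
- shoe: Black pressing shoe on the jaw, 8 x 50 x 30 mm, front face 147 ahead of its own origin, at z 45. Its origin lies on the jaw's when unloaded; it yields 1 mm per 6 N.
- rail: Grey plastic grip rail, U section, 45 x 96 x 18 mm, started on the panel's edge; slides along x with 9 N of drag. Its back face, pressed by the shoe, lies 157 ahead of its own origin, at z 45. Its x in the clamp's frame starts at 0 to 10 mm; it bottoms on an unseen boss in its slot somewhere between x = 20 and 34 mm, different each time. Over 28 N from the shoe crushes it.
- panel_edge (a point): Middle of the edge of the black tote end panel (118 x 110 x 6 mm, lying flat at z 42 to 48, x 197 to 315, against the fixed end jaw) on which the rail slides.
- spare_rail: Bystander: spare grey U-shaped rail lying flat, 45 x 96 x 18 mm. Origin at the centre of its underside. Leave alone.
- tape_roll: Bystander: cardboard ring, 84 across, 30 high mm. Origin at the centre of its underside. Leave alone.
- marker: Bystander: white pen with black cap, 125 long, 15 thick mm. Origin at the centre of its underside. Leave alone.
- mug: Bystander: white mug, 80 across, 92 high mm. Origin at the centre of its underside. Leave alone.
- stapler: Bystander: black desk stapler, 145 x 36 x 55 mm. Origin at the centre of its underside. Leave alone.
- glue_jar: Bystander: white jar with black cap, 64 across, 85 high mm. Origin at the centre of its underside. Leave alone.
- card_box: Bystander: cardboard box, 75 x 105 x 45 mm. Origin at the centre of its underside. Leave alone.

How it is judged:
On the way, in this order (a step that is already met when the one before it is completed fails the run):
1. the rail is pressed onto its hidden bottom and held tight: more than 15 N between shoe and rail for 0.3 s (contact force between shoe and rail above 15 N and x of rail in the frame of clamp above 0.017 m), for 0.3 s.
2. the clamp is released and the jaw is fully back, the rail left home (x of jaw in the frame of clamp below 0.004 m and x of rail in the frame of clamp above 0.017 m), for 0.2 s.
At the end, for the whole second after the job is handed in: The rail has been bottomed out under 15 to 28 N and stays pushed on (over 17 mm along the clamp), the jaw is fully back (within 4 mm of its start) and still, the shoe is off the rail, and the trigger is back at rest (under 0.05 rad) (all of step 2 and value of joint trigger below 0.05 rad and contact force between shoe and rail below 0.5 N and linear speed of jaw below 0.01 m/s); the robot touches nothing.
It fails at once if the rail is crushed: more than 28 N from the shoe (contact force between shoe and rail above 28 N).
It fails at once if the robot pushes the jaw or the rail by hand (over 3 N) (contact force between any of the fingers, the arm and jaw above 3 N or contact force between any of the fingers, the arm and rail above 3 N).
It fails at once if a bystander is moved more than 30 mm (distance of any of spare_rail, tape_roll, marker, mug, stapler, glue_jar, card_box from where it was at the start of the episode above 0.03 m).
It also fails if it takes over 64 s, if anything falls off the work surface, if the arm or the gripper's body presses on something with over 40 N, if the wrist force passes 120 N, or if a joint passes its speed limit or range.

## Working session

There is one attempt and no reset: what is moved stays moved. The work goes in short steps, Python scripts to look and compute and a tool call to move; the robot and the scene stay as the last step left them, time stands still between calls to the robot, and variables do not carry over. Pictures are saved under pics/ and viewed, and the job is handed in when it is done.

Besides the shell and the picture viewer there is one more tool, called after "Call:" in YAML: its name, and indented under it one key for each argument. move_arm: Moves the arm, as the interface text tells. Its arguments: {"type":"object","properties":{"deltas":{"type":"string"}},"required":["deltas"]}

```bash
mkdir -p pics; ls; python3 - <<'E'
from rig import *
import cv2
s=get_state(); print(s)
for n in("scene","side","wrist"):
    c=capture(n); cv2.imwrite(f"pics/{n}0.png",c["image"][:,:,::-1])
    print(n,{k:v for k,v in c.items() if k!="image"})
E
```

```text
pics
{'clock': 0.0, 'qpos': array([ 8.85563199e-01,  3.13472145e-01,  1.49839354e+00, -1.37998650e-05,
        1.33097976e+00, -2.23401744e-01]), 'qd': array([ 0.00090665, -0.00063401,  0.00025515, -0.00015108, -0.00026186,
        0.00235622]), 'effort': array([-1.23252579e-03, -4.02201676e+01, -2.52260220e+01,  6.93074428e-02,
        3.53191607e-02, -7.82148140e-05]), 'eef_pos': array([0.23380167, 0.46981275, 0.23816612]), 'tool_rot': array([[ 4.45584956e-01, -7.82453396e-04, -8.95239317e-01],
       [ 8.95238821e-01, -9.78482845e-04,  4.45585565e-01],
       [-1.22462625e-03, -9.99999215e-01,  2.64485421e-04]]), 'force': array([ 0.00887583, -1.04106827,  0.47883552]), 'moment': array([-0.00675758,  0.01716174,  0.00208996]), 'grip_width': 0.08795874065743574}
scene {'K': array([[398.43953116,   0.        , 319.12937943],
       [  0.        , 398.43953116, 200.02162835],
       [  0.        ,   0.        ,   1.        ]]), 'R': array([[ 0.84319385,  0.53756465,  0.00695553],
       [ 0.33891968, -0.5214784 , -0.78306688],
       [-0.41732191,  0.66263454, -0.62189862]]), 't': arr
[... 237 characters left out ...]
-0.4514994 ,  0.01218653],
       [-0.32062288, -0.65211148, -0.68698732],
       [ 0.31812134,  0.6090147 , -0.72656721]]), 't': array([-0.49967105,  0.26786093,  0.9815359 ])}
wrist {'K': array([[357.52012234,   0.        , 318.84017995],
       [  0.        , 357.52012234, 194.85060864],
       [  0.        ,   0.        ,   1.        ]]), 'T_tool_cam': array([[ 9.99998957e-01,  2.05520304e-04,  1.42939147e-03,
        -7.01253980e-04],
       [-1.29767070e-03, -3.06399680e-01,  9.51902071e-01,
        -1.46351523e-01],
       [ 6.33600292e-04, -9.51902933e-01, -3.06399094e-01,
         8.00808552e-02],
       [ 0.00000000e+00,  0.00000000e+00,  0.00000000e+00,
         1.00000000e+00]])}
```

View pics/scene0.png

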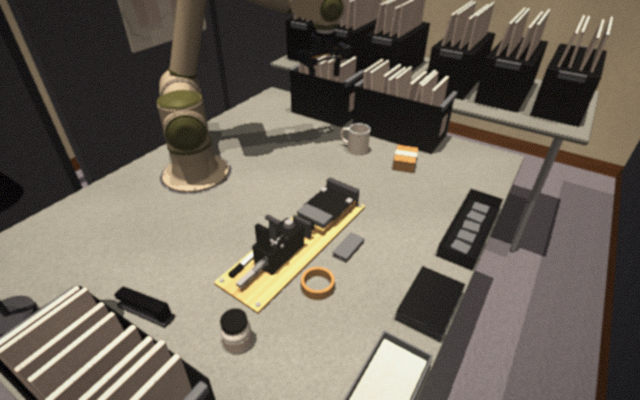

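View pics/side0.png

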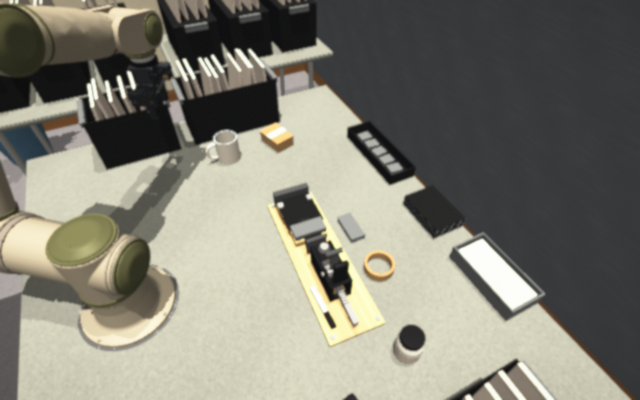

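View pics/wrist0.png

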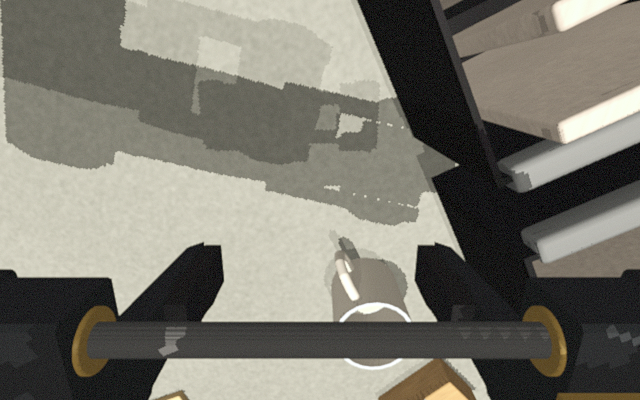

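```bash
cat > h.py <<'E'
from rig import *
import numpy as np, cv2
def ray(c,uv):
    d=np.linalg.inv(c["K"])@np.array([uv[0],uv[1],1.]); return -c["R"].T@c["t"], c["R"].T@d
def onplane(c,uv,z):
    o,d=ray(c,uv); return o+d*(z-o[2])/d[2]
def proj(c,X):
    p=c["K"]@(c["R"]@np.asarray(X)+c["t"]); return p[:2]/p[2]
def wristcam():
    s=get_state(); c=capture("wrist"); T=c["T_tool_cam"]; R=s["tool_rot"]@T[:3,:3]; p=s["eef_pos"]+s["tool_rot"]@T[:3,3]
    c["R"]=R.T; c["t"]=-R.T@p; return c
def board(c):
    im=c["image"]; hsv=cv2.cvtColor(im,cv2.COLOR_RGB2HSV)
    m=cv2.inRange(hsv,(15,70,120),(35,255,255))
    m=cv2.morphologyEx(m,cv2.MORPH_CLOSE,np.ones((3,3)))
    return m
E
python3 - <<'E'
from h import *
for n in("scene","side"):
    c=capture(n); m=board(c)
    cs,_=cv2.findContours(m,cv2.RETR_EXTERNAL,cv2.CHAIN_APPROX_NONE)
    cs=[k for k in cs if cv2.contourArea(k)>60]
    for k in cs: print(n,cv2.contourArea(k),cv2.boundingRect(k))
    k=max(cs,key=cv2.contourArea)
    P=np.array([onplane(c,p[0],0.012)[:2] for p in k])*1000
    r=cv2.minAreaRect(P.astype(np.float32)); print(r, cv2.boxPoints(r))
    x0,y0,x1,y1=(200,160,380,320) if n=="scene" else (250,170,400,350)
    cr=c["image"][y0:y1,x0:x1]; cv2.imwrite(f"pics/{n}crop.png",cv2.resize(cr[:,:,::-1],None,fx=4 if n=="scene" else 3.3,fy=4 if n=="scene" else 3.3,interpolation=cv2.INTER_CUBIC))
E
```

```text
scene 3905.5 (214, 202, 151, 112)
scene 691.5 (162, 162, 67, 30)
scene 141.0 (393, 154, 24, 10)
scene 88.5 (396, 144, 23, 9)
scene 771.0 (451, 113, 102, 34)
scene 65.0 (30, 64, 21, 45)
scene 9608.0 (475, 0, 165, 165)
scene 1007.5 (423, 0, 46, 57)
scene 1366.5 (158, 0, 43, 125)
((697.47705078125, 2425.366943359375), (1208.9041748046875, 3158.76904296875), 0.2721276879310608) [[  85.53052 4001.8628 ]
 [ 100.53308  843.1294 ]
 [1309.4236   848.8711 ]
 [1294.421   4007.6045 ]]
side 70.0 (322, 310, 16, 20)
side 61.5 (338, 251, 16, 46)
side 726.0 (364, 250, 31, 31)
side 2613.5 (45, 214, 72, 52)
side 790.0 (268, 206, 116, 140)
side 438.5 (260, 122, 33, 30)
side 69.5 (18, 4, 28, 20)
((-93.20677947998047, 273.2945556640625), (186.0247802734375, 186.68373107910156), 63.6234016418457) [[-218.15369   231.43431 ]
 [ -50.904976  148.49644 ]
 [  31.740128  315.1548  ]
 [-135.50858   398.09265 ]]
```

View pics/scenecrop.png

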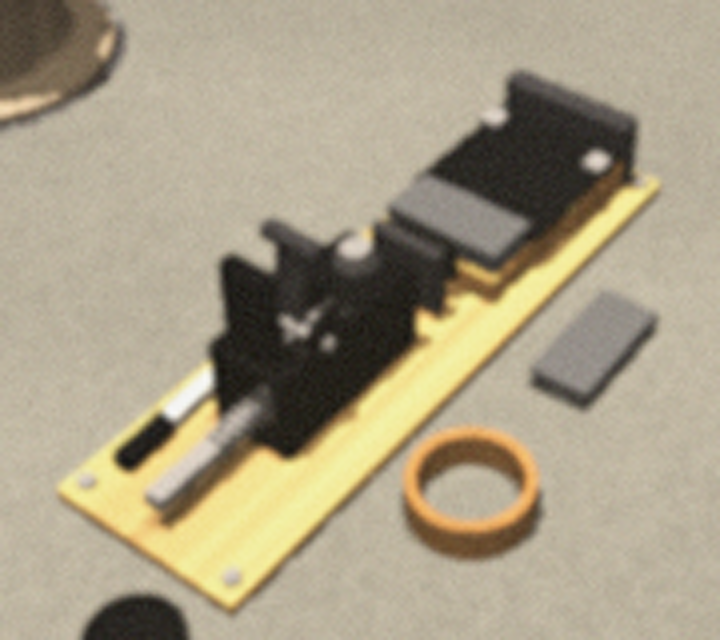

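View pics/sidecrop.png

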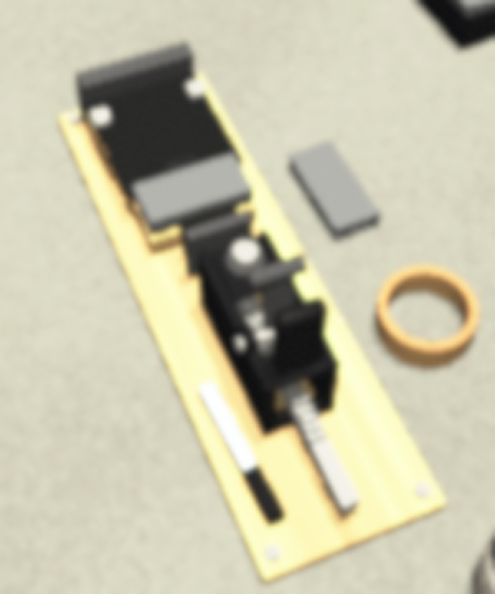

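```bash
python3 - <<'E'
from h import *
for n,b in(("scene",(214,202,151,112)),("side",(268,200,120,140))):
    c=capture(n); m=board(c)
    x,y,w,h=b; mm=np.zeros_like(m); mm[y:y+h,x:x+w]=m[y:y+h,x:x+w]
    nl,l,st,_=cv2.connectedComponentsWithStats(mm)
    ys,xs=np.where(np.isin(l,[i for i in range(1,nl) if st[i,4]>25]))
    P=np.array([onplane(c,p,0.012)[:2] for p in zip(xs,ys)])*1000
    r=cv2.minAreaRect(P.astype(np.float32)); print(n,r); print(cv2.boxPoints(r))
E
```

```text
scene ((575.0094604492188, -125.61505126953125), (508.8069152832031, 225.97296142578125), 67.89371490478516)
[[ 374.5903  -318.79688]
 [ 583.9514  -403.83636]
 [ 775.4286    67.56677]
 [ 566.0675   152.60626]]
side ((552.0962524414062, -100.85884094238281), (482.10986328125, 259.8927917480469), 86.5303955078125)
[[ 407.79965 -333.6077 ]
 [ 667.21606 -349.33615]
 [ 696.3928   131.89001]
 [ 436.97644  147.61847]]
```

```bash
python3 - <<'E'
from h import *
S=capture("scene");D=capture("side")
for c,l in((S,[(60,490),(233,608),(660,185)]),(D,[(60,120),(267,578),(445,503)])):
    sc,o=(4,(200,160)) if c is S else (3.3,(250,170))
    for p in l: print((onplane(c,((p[0]+.5)/sc+o[0]-.5,(p[1]+.5)/sc+o[1]-.5),.012)*1000).round(1))
E
```

```text
[ 414.2 -332.3   12. ]
[ 561. -342.   12.]
[590.  140.9  12. ]
[439.9 151.7  12. ]
[ 411.7 -330.7   12. ]
[ 557.4 -339.9   12. ]
```

Call:
move_arm:
  deltas: "0 0.117 0 0 0 0 -1;0 0.117 0 0 0 0 -1;0 0.117 0 0 0 0 -1;0 0.117 0 0 0 0 -1;0 0.117 0 0 0 0 -1;0 0.117 0 0 0 0 0;0 0.117 0 0 0 0 0;0 0.117 0 0 0 0 1;0 0.117 0 0 0 0 1;0 0.117 0 0 0 0 1"

```text
clock: 1.28
eef_pos: [0.2339, 0.47, 0.2387]
tool_rot: [[0.998, -0.0, 0.067], [-0.067, -0.0, 0.998], [-0.0, -1.0, -0.0]]
force: [-0.1, -0.1, 0.3]
grip_width: 0.0568
```

Call:
move_arm:
  deltas: "0 0 0 16.7 0 -33.8 1;0 0 0 16.7 0 -33.8 1;0 0 0 16.7 0 -33.8 1;0 0 0 16.7 0 -33.8 1;0 0 0 16.7 0 -33.8 1;0 0 0 16.7 0 -33.8 1;0 0 0 16.7 0 -33.8 1;0 0 0 16.7 0 -33.8 1;0 0 0 16.7 0 -33.8 1"

```text
clock: 2.03
eef_pos: [0.3657, 0.1555, 0.239]
tool_rot: [[0.998, 0.001, 0.061], [-0.061, 0.0, 0.998], [0.001, -1.0, 0.0]]
force: [0.0, -0.6, -0.1]
grip_width: 0.0
```

Remaining to (497,-155,250): dx≈150, dz≈-301.

Call:
move_arm:
  deltas: "0 0 0 16.7 -1 -33.5 1;0 0 0 16.7 -1 -33.5 1;0 0 0 16.7 -1 -33.5 1;0 0 0 16.7 -1 -33.5 1;0 0 0 16.7 -1 -33.5 1;0 0 0 16.7 -1 -33.5 1;0 0 0 16.7 -1 -33.5 1;0 0 0 16.7 -1 -33.5 1;0 0 0 16.7 -1 -33.5 1;0 0 0 0 0 0 1"

```text
clock: 2.87
eef_pos: [0.4983, -0.1579, 0.2471]
tool_rot: [[0.998, 0.0, 0.065], [-0.065, -0.001, 0.998], [0.0, -1.0, -0.001]]
force: [0.0, 0.2, -0.3]
grip_width: 0.0006
```

```bash
python3 - <<'E'
from h import *
c=wristcam(); cv2.imwrite("pics/w1.png",c["image"][:,:,::-1]); s=get_state(); print(s["eef_pos"],s["clock"])
th=np.radians(86.5); ux=np.array([np.cos(th),np.sin(th),0]); uy=np.array([-ux[1],ux[0],0]); o=np.array([.4944,-.1947,0])
for n,p in dict(bar=(9,0,155),barL=(9,22,148),barR=(9,-22,148),handle=(-32,0,157),btn=(66,0,104),h1=(-24,20,157),h2=(-24,-20,157)).items():
    print(n,proj(c,o+(p[0]*ux+p[1]*uy)/1000+[0,0,p[2]/1000]).round(0))
E
```

```text
[ 0.49742841 -0.15525263  0.24703528] 2.9167
bar [317. 235.]
barL [288. 231.]
barR [347. 231.]
handle [318. 286.]
btn [317. 145.]
h1 [291. 276.]
h2 [344. 276.]
```

View pics/w1.png

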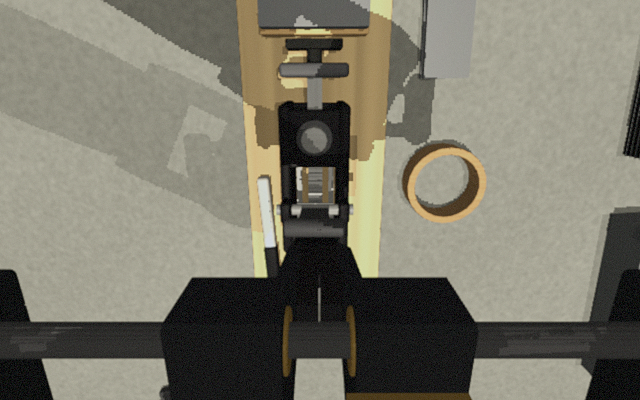

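```bash
python3 - <<'E'
from h import *
c=wristcam(); im=c["image"]
cv2.imwrite("pics/w1c.png",cv2.resize(im[90:290,240:400,::-1],None,fx=3,fy=3,interpolation=cv2.INTER_CUBIC))
E
```

```text
(no output)
```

View pics/w1c.png

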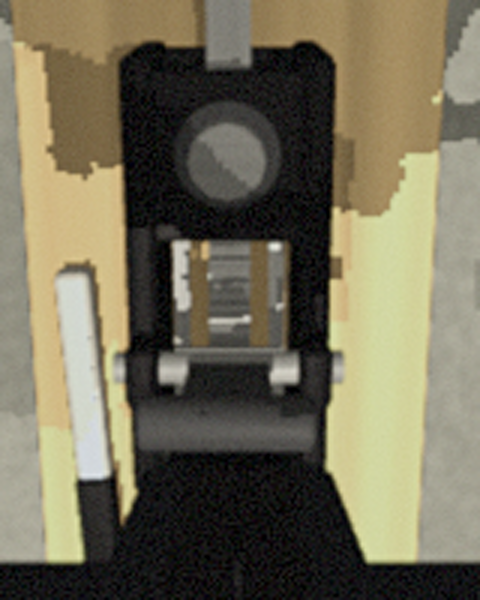

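Call:
move_arm:
  deltas: "0 0 0 -2 0 -2.6 1;0 0 0 0 30 0 1;0 0 0 0 30 0 1;0 0 0 0 30 0 1;0 0 0 0 20 0 1;0 0 0 0 10 0 1;0 0 0 0 0 0 1;0 0 0 0 0 0 1"

```text
clock: 3.63
eef_pos: [0.4951, -0.155, 0.1287]
tool_rot: [[0.998, 0.001, 0.06], [-0.06, -0.0, 0.998], [0.001, -1.0, -0.0]]
force: [-0.5, 0.0, 1.1]
grip_width: 0.0006
```

```bash
python3 - <<'E'
from h import *
for i in range(3):
    s=get_state(); print(s["eef_pos"],s["force"],s["clock"]); c=capture("side" if i else "scene")
    im=c["image"]; 
    cr=im[170:350,250:400] if i else im[120:320,180:400]
    cv2.imwrite(f"pics/d{i}.png",cv2.resize(cr[:,:,::-1],None,fx=3,fy=3,interpolation=cv2.INTER_CUBIC))
E
```

```text
[ 0.49513794 -0.15498329  0.12869702] [-0.46923441  0.04940774  1.07994819] 3.6333
[ 0.49546803 -0.15529338  0.12921268] [-0.00726674 -1.24238016 -0.01022381] 3.6833
[ 0.49553137 -0.15543975  0.12933042] [0.19401594 0.63196628 0.03895943] 3.7333
```

View pics/d0.png

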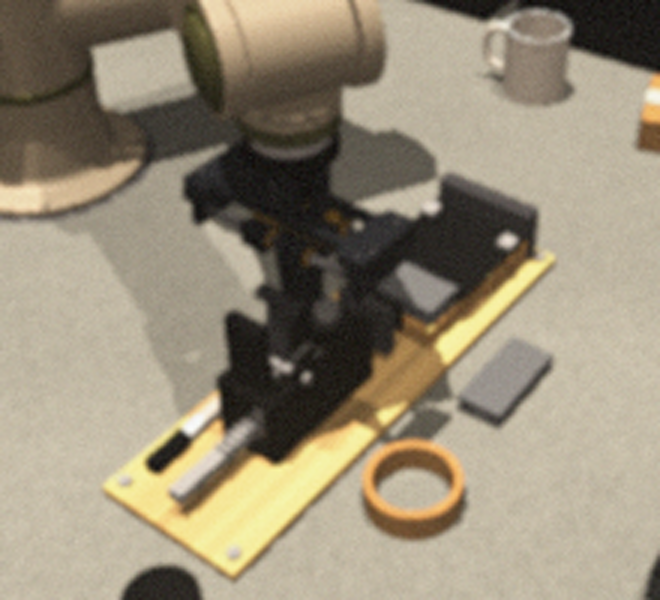

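View pics/d1.png

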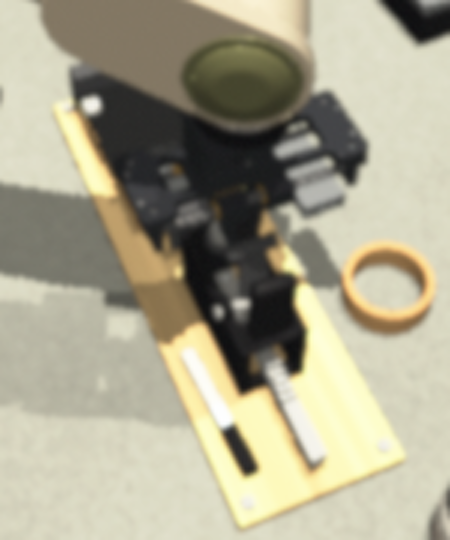

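Call:
move_arm:
  deltas: "0 0 0 0 0 -2 1;0 0 0 0 0 -2 1;0 0 0 0 0 -2 1;0 0 0 0 0 -2 1;0 0 0 0 0 0 1;0 0 0 0 0 0 1"

```text
clock: 4.28
eef_pos: [0.4944, -0.1635, 0.1277]
tool_rot: [[0.998, 0.0, 0.061], [-0.061, 0.0, 0.998], [0.0, -1.0, 0.0]]
force: [0.2, -0.2, 0.4]
grip_width: 0.0003
```

Call:
move_arm:
  deltas: "0 0 0 0 0 -2 1;0 0 0 0 0 0 1"

```text
clock: 4.45
eef_pos: [0.4943, -0.1654, 0.1277]
tool_rot: [[0.998, -0.0, 0.061], [-0.061, 0.0, 0.998], [-0.0, -1.0, 0.0]]
force: [-0.3, 1.8, -0.0]
grip_width: 0.0004
```

Call:
move_arm:
  deltas: "0 0 0 0 0 -2 1;0 0 0 0 0 0 1"

```text
clock: 4.62
eef_pos: [0.4941, -0.1672, 0.1277]
tool_rot: [[0.998, -0.0, 0.061], [-0.061, 0.001, 0.998], [-0.0, -1.0, 0.001]]
force: [-0.4, 3.6, 0.7]
grip_width: 0.0003
```

```bash
cat >> h.py <<'E'
def avg(n=6):
    F=[];
    for i in range(n):
        capture("side"); s=get_state(); F.append(s["force"])
    F=np.array(F); print("t",round(s["clock"],2),"y",round(s["eef_pos"][1]*1000,1),"F",F.mean(0).round(2),"sd",F.std(0).round(2)); return s
E
python3 -c "
from h import *
avg(6)"
```

```text
t 4.92 y -167.2 F [0.43 3.53 0.42] sd [0.49 0.7  0.55]
```

Call:
move_arm:
  deltas: "0 0 0 0 0 -2 1;0 0 0 0 0 -2 1"

```text
clock: 5.08
eef_pos: [0.4939, -0.1711, 0.1278]
tool_rot: [[0.998, -0.0, 0.061], [-0.061, 0.001, 0.998], [-0.0, -1.0, 0.001]]
force: [-0.1, 6.0, 2.0]
grip_width: 0.0004
```

Call:
move_arm:
  deltas: "0 0 0 0 0 -2 1;0 0 0 0 0 -2 1"

```text
clock: 5.25
eef_pos: [0.4937, -0.1754, 0.1278]
tool_rot: [[0.998, 0.0, 0.061], [-0.061, 0.0, 0.998], [0.0, -1.0, 0.0]]
force: [0.2, 3.9, 1.6]
grip_width: 0.0006
```

Call:
move_arm:
  deltas: "0 0 0 0 0 -2 1;0 0 0 0 0 -1 1"

```text
clock: 5.42
eef_pos: [0.4935, -0.1788, 0.1278]
tool_rot: [[0.998, 0.0, 0.061], [-0.061, -0.0, 0.998], [0.0, -1.0, -0.0]]
force: [-0.6, 2.2, 1.7]
grip_width: 0.0004
```

Call:
move_arm:
  deltas: "0 0 0 0 0 -1 1;0 0 0 0 0 -1 1"

```text
clock: 5.58
eef_pos: [0.4934, -0.1804, 0.1277]
tool_rot: [[0.998, 0.0, 0.061], [-0.061, 0.0, 0.998], [0.0, -1.0, 0.0]]
force: [0.6, 3.4, 0.8]
grip_width: 0.0005
```

Call:
move_arm:
  deltas: "0 0 0 0 0 -1 1;0 0 0 0 0 0 1"

```text
clock: 5.75
eef_pos: [0.4933, -0.1813, 0.1278]
tool_rot: [[0.998, 0.0, 0.061], [-0.061, 0.0, 0.998], [0.0, -1.0, 0.0]]
force: [1.4, 4.7, 0.9]
grip_width: 0.0002
```

Call:
move_arm:
  deltas: "0 0 0 0 0 -1 1;0 0 0 0 0 0 1"

```text
clock: 5.92
eef_pos: [0.4933, -0.1823, 0.1277]
tool_rot: [[0.998, 0.0, 0.061], [-0.061, 0.0, 0.998], [-0.0, -1.0, 0.0]]
force: [0.8, 5.3, 1.4]
grip_width: 0.0005
```

Call:
move_arm:
  deltas: "0 0 0 0 0 -1 1;0 0 0 0 0 0 1"

```text
clock: 6.08
eef_pos: [0.4932, -0.1828, 0.1277]
tool_rot: [[0.998, 0.0, 0.061], [-0.061, 0.001, 0.998], [-0.0, -1.0, 0.001]]
force: [0.6, 6.8, 1.2]
grip_width: 0.0006
```

Call:
move_arm:
  deltas: "0 0 0 0 0 -0.7 1;0 0 0 0 0 0 1"

```text
clock: 6.25
eef_pos: [0.4932, -0.1829, 0.1277]
tool_rot: [[0.998, -0.0, 0.061], [-0.061, 0.002, 0.998], [-0.0, -1.0, 0.002]]
force: [1.5, 10.1, 3.4]
grip_width: 0.0005
```

Call:
move_arm:
  deltas: "0 0 0 0 0 7 1;0 0 0 0 0 7 1;0 0 0 0 0 7 1;0 0 0 0 0 0 1;0 0 0 0 0 0 1"

```text
clock: 6.67
eef_pos: [0.4945, -0.163, 0.1278]
tool_rot: [[0.998, 0.0, 0.06], [-0.06, -0.001, 0.998], [0.0, -1.0, -0.001]]
force: [0.2, 0.1, -0.3]
grip_width: 0.0006
```

```bash
python3 - <<'E'
from h import *
c=capture("scene"); print(get_state()["eef_pos"])
cv2.imwrite("pics/s1.png",cv2.resize(c["image"][120:320,180:400,::-1],None,fx=3,fy=3,interpolation=cv2.INTER_CUBIC))
E
```

```text
[ 0.49451418 -0.16323976  0.1278123 ]
```

View pics/s1.png

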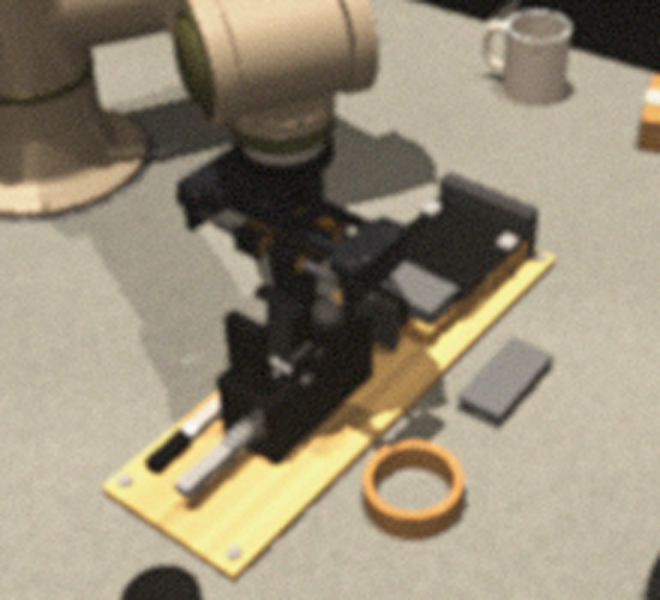

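Call:
move_arm:
  deltas: "0 0 0 0 0 -2 1;0 0 0 0 0 -2 1;0 0 0 0 0 -2 1;0 0 0 0 0 -2 1;0 0 0 0 0 -2 1"

```text
clock: 7.13
eef_pos: [0.4938, -0.1727, 0.1277]
tool_rot: [[0.998, -0.0, 0.061], [-0.061, 0.001, 0.998], [-0.0, -1.0, 0.001]]
force: [-0.0, 8.0, 2.4]
grip_width: 0.0006
```

Call:
move_arm:
  deltas: "0 0 0 0 0 -2 1;0 0 0 0 0 -2 1;0 0 0 0 0 -2 1;0 0 0 0 0 -2 1;0 0 0 0 0 -0.8 1;0 0 0 0 0 0 1"

```text
clock: 7.63
eef_pos: [0.4932, -0.181, 0.1277]
tool_rot: [[0.998, -0.0, 0.061], [-0.061, 0.002, 0.998], [-0.0, -1.0, 0.002]]
force: [1.3, 10.1, 3.7]
grip_width: 0.0002
```

Call:
move_arm:
  deltas: "0 0 0 0 0 6 1;0 0 0 0 0 6 1;0 0 0 0 0 6.8 1;0 0 0 0 0 0 1;0 0 0 0 0 0 1"

```text
clock: 8.05
eef_pos: [0.4945, -0.163, 0.1278]
tool_rot: [[0.998, 0.0, 0.06], [-0.06, -0.001, 0.998], [0.0, -1.0, -0.001]]
force: [-0.2, -0.2, -0.6]
grip_width: 0.0006
```

Call:
move_arm:
  deltas: "0 0 0 0 0 -2 1;0 0 0 0 0 -2 1;0 0 0 0 0 -2 1;0 0 0 0 0 -2 1;0 0 0 0 0 -2 1"

```text
clock: 8.47
eef_pos: [0.4938, -0.1719, 0.1277]
tool_rot: [[0.998, -0.0, 0.061], [-0.061, 0.003, 0.998], [-0.0, -1.0, 0.003]]
force: [1.2, 11.0, 3.5]
grip_width: 0.0004
```

Call:
move_arm:
  deltas: "0 0 0 0 0 -2 1;0 0 0 0 0 -2 1"

```text
clock: 8.63
eef_pos: [0.4935, -0.1758, 0.1277]
tool_rot: [[0.998, -0.0, 0.061], [-0.061, 0.003, 0.998], [-0.0, -1.0, 0.003]]
force: [0.1, 10.4, 3.6]
grip_width: 0.0004
```

Call:
move_arm:
  deltas: "0 0 0 0 0 -2 1;0 0 0 0 0 -2 1;0 0 0 0 0 -0.8 1;0 0 0 0 0 0 1"

```text
clock: 8.97
eef_pos: [0.4932, -0.1809, 0.1277]
tool_rot: [[0.998, -0.0, 0.061], [-0.061, 0.003, 0.998], [-0.001, -1.0, 0.003]]
force: [-0.2, 9.8, 3.3]
grip_width: 0.0005
```

Call:
move_arm:
  deltas: "0 0 0 0 0 6 1;0 0 0 0 0 6 1;0 0 0 0 0 6.8 1;0 0 0 0 0 0 1;0 0 0 0 0 0 1"

```text
clock: 9.38
eef_pos: [0.4945, -0.163, 0.1278]
tool_rot: [[0.998, 0.0, 0.06], [-0.06, -0.0, 0.998], [0.0, -1.0, -0.0]]
force: [0.3, -0.3, 0.3]
grip_width: 0.0003
```

Call:
move_arm:
  deltas: "0 0 0 0 0 -2 1;0 0 0 0 0 -2 1;0 0 0 0 0 -2 1;0 0 0 0 0 -2 1"

```text
clock: 9.72
eef_pos: [0.4939, -0.1701, 0.1277]
tool_rot: [[0.998, -0.0, 0.061], [-0.061, 0.003, 0.998], [-0.0, -1.0, 0.003]]
force: [1.8, 11.7, 3.3]
grip_width: 0.0007
```

Call:
move_arm:
  deltas: "0 0 0 0 0 -2 1;0 0 0 0 0 -1 1"

```text
clock: 9.88
eef_pos: [0.4937, -0.1729, 0.1277]
tool_rot: [[0.998, -0.0, 0.061], [-0.061, 0.003, 0.998], [-0.001, -1.0, 0.003]]
force: [1.3, 11.1, 3.0]
grip_width: 0.0002
```

Call:
move_arm:
  deltas: "0 0 0 0 0 -1 1;0 0 0 0 0 -1 1"

```text
clock: 10.05
eef_pos: [0.4936, -0.1748, 0.1277]
tool_rot: [[0.998, -0.0, 0.061], [-0.061, 0.003, 0.998], [-0.001, -1.0, 0.003]]
force: [0.3, 10.9, 3.2]
grip_width: 0.0006
```

Call:
move_arm:
  deltas: "0 0 0 0 0 -1 1;0 0 0 0 0 -1 1"

```text
clock: 10.22
eef_pos: [0.4935, -0.1769, 0.1277]
tool_rot: [[0.998, -0.0, 0.061], [-0.061, 0.003, 0.998], [-0.001, -1.0, 0.003]]
force: [-0.1, 10.4, 2.8]
grip_width: 0.0006
```

Call:
move_arm:
  deltas: "0 0 0 0 0 -1 1;0 0 0 0 0 -1 1"

```text
clock: 10.38
eef_pos: [0.4933, -0.179, 0.1277]
tool_rot: [[0.998, -0.0, 0.061], [-0.061, 0.003, 0.998], [-0.0, -1.0, 0.003]]
force: [0.5, 8.8, 2.8]
grip_width: 0.0002
```

Call:
move_arm:
  deltas: "0 0 0 0 0 -1 1;0 0 0 0 0 -1 1"

```text
clock: 10.55
eef_pos: [0.4932, -0.181, 0.1277]
tool_rot: [[0.998, -0.0, 0.061], [-0.061, 0.003, 0.998], [-0.001, -1.0, 0.003]]
force: [0.5, 9.8, 3.6]
grip_width: 0.0005
```

Call:
move_arm:
  deltas: "0 0 0 0 0 -0.8 1;0 0 0 0 0 0 1"

```text
clock: 10.72
eef_pos: [0.4932, -0.1818, 0.1277]
tool_rot: [[0.998, -0.0, 0.061], [-0.061, 0.003, 0.998], [-0.001, -1.0, 0.003]]
force: [0.6, 9.4, 2.9]
grip_width: 0.0002
```

Not bottomed; stroke 5 (jaw 32→40).

Call:
move_arm:
  deltas: "0 0 0 0 0 6 1;0 0 0 0 0 6 1;0 0 0 0 0 6.8 1;0 0 0 0 0 0 1;0 0 0 0 0 0 1"

```text
clock: 11.13
eef_pos: [0.4945, -0.1641, 0.1278]
tool_rot: [[0.998, 0.0, 0.06], [-0.06, -0.001, 0.998], [0.0, -1.0, -0.0]]
force: [-0.2, -0.2, -0.1]
grip_width: 0.0004
```

Call:
move_arm:
  deltas: "0 0 0 0 0 -1.5 1;0 0 0 0 0 -1.5 1;0 0 0 0 0 -1 1"

```text
clock: 11.38
eef_pos: [0.4941, -0.1676, 0.1277]
tool_rot: [[0.998, -0.0, 0.061], [-0.061, 0.002, 0.998], [-0.0, -1.0, 0.002]]
force: [0.3, 8.2, 1.4]
grip_width: 0.0004
```

Call:
move_arm:
  deltas: "0 0 0 0 0 -1 1;0 0 0 0 0 -1 1"

```text
clock: 11.55
eef_pos: [0.494, -0.1691, 0.1277]
tool_rot: [[0.998, -0.0, 0.061], [-0.061, 0.002, 0.998], [-0.0, -1.0, 0.002]]
force: [1.0, 10.6, 3.4]
grip_width: 0.0005
```

Call:
move_arm:
  deltas: "0 0 0 0 0 -1 1;0 0 0 0 0 -1 1"

```text
clock: 11.72
eef_pos: [0.4939, -0.1708, 0.1277]
tool_rot: [[0.998, -0.0, 0.061], [-0.061, 0.003, 0.998], [-0.0, -1.0, 0.003]]
force: [0.6, 12.1, 3.6]
grip_width: 0.0002
```

Call:
move_arm:
  deltas: "0 0 0 0 0 -1 1;0 0 0 0 0 0 1"

```text
clock: 11.88
eef_pos: [0.4938, -0.1719, 0.1277]
tool_rot: [[0.998, -0.0, 0.061], [-0.061, 0.003, 0.998], [-0.0, -1.0, 0.003]]
force: [0.5, 10.2, 2.9]
grip_width: 0.0006
```

Call:
move_arm:
  deltas: "0 0 0 0 0 -1 1;0 0 0 0 0 0 1"

```text
clock: 12.05
eef_pos: [0.4937, -0.1728, 0.1277]
tool_rot: [[0.998, -0.0, 0.061], [-0.061, 0.003, 0.998], [-0.0, -1.0, 0.003]]
force: [1.0, 10.6, 3.4]
grip_width: 0.0007
```

Call:
move_arm:
  deltas: "0 0 0 0 0 -1 1;0 0 0 0 0 0 1"

```text
clock: 12.22
eef_pos: [0.4937, -0.1738, 0.1277]
tool_rot: [[0.998, -0.0, 0.061], [-0.061, 0.003, 0.998], [-0.0, -1.0, 0.003]]
force: [0.1, 11.4, 4.1]
grip_width: 0.0004
```

Still sliding at ~10.5 N.

Call:
move_arm:
  deltas: "0 0 0 0 0 -1 1;0 0 0 0 0 -1 1"

```text
clock: 12.38
eef_pos: [0.4935, -0.1758, 0.1277]
tool_rot: [[0.998, -0.0, 0.061], [-0.061, 0.003, 0.998], [-0.001, -1.0, 0.003]]
force: [1.3, 11.0, 3.5]
grip_width: 0.0005
```

Call:
move_arm:
  deltas: "0 0 0 0 0 -1 1;0 0 0 0 0 -1 1"

```text
clock: 12.55
eef_pos: [0.4934, -0.1779, 0.1277]
tool_rot: [[0.998, -0.0, 0.061], [-0.061, 0.003, 0.998], [-0.001, -1.0, 0.003]]
force: [0.7, 10.0, 3.1]
grip_width: 0.0002
```

Call:
move_arm:
  deltas: "0 0 0 0 0 -1 1;0 0 0 0 0 0 1"

```text
clock: 12.72
eef_pos: [0.4933, -0.179, 0.1277]
tool_rot: [[0.998, -0.0, 0.061], [-0.061, 0.003, 0.998], [-0.0, -1.0, 0.003]]
force: [0.4, 10.0, 3.6]
grip_width: 0.0008
```

Call:
move_arm:
  deltas: "0 0 0 0 0 -1 1;0 0 0 0 0 0 1"

```text
clock: 12.88
eef_pos: [0.4933, -0.1798, 0.1277]
tool_rot: [[0.998, -0.0, 0.061], [-0.061, 0.003, 0.998], [-0.001, -1.0, 0.003]]
force: [1.0, 11.6, 3.4]
grip_width: 0.0007
```

Call:
move_arm:
  deltas: "0 0 0 0 0 -1 1;0 0 0 0 0 0 1"

```text
clock: 13.05
eef_pos: [0.4932, -0.1807, 0.1277]
tool_rot: [[0.998, -0.0, 0.061], [-0.061, 0.003, 0.998], [-0.001, -1.0, 0.003]]
force: [-0.0, 10.9, 3.7]
grip_width: 0.0003
```

Call:
move_arm:
  deltas: "0 0 0 0 0 -0.7 1;0 0 0 0 0 0 1"

```text
clock: 13.22
eef_pos: [0.4932, -0.1812, 0.1277]
tool_rot: [[0.998, -0.0, 0.061], [-0.061, 0.004, 0.998], [-0.001, -1.0, 0.004]]
force: [0.5, 12.6, 3.9]
grip_width: 0.0004
```

Call:
move_arm:
  deltas: "0 0 0 0 0 6 1;0 0 0 0 0 6 1;0 0 0 0 0 6 1;0 0 0 0 0 0 1;0 0 0 0 0 0 1"

```text
clock: 13.63
eef_pos: [0.4944, -0.1648, 0.1278]
tool_rot: [[0.998, 0.0, 0.061], [-0.061, -0.0, 0.998], [0.0, -1.0, -0.0]]
force: [-0.1, 1.6, -0.1]
grip_width: 0.0002
```

Call:
move_arm:
  deltas: "0 0 0 0 0 -1 1;0 0 0 0 0 -1 1;0 0 0 0 0 -1 1;0 0 0 0 0 0 1"

```text
clock: 13.97
eef_pos: [0.4942, -0.167, 0.1277]
tool_rot: [[0.998, -0.0, 0.061], [-0.061, 0.002, 0.998], [-0.0, -1.0, 0.002]]
force: [0.6, 9.0, 1.9]
grip_width: 0.0002
```

Call:
move_arm:
  deltas: "0 0 0 0 0 -1 1;0 0 0 0 0 0 1"

```text
clock: 14.13
eef_pos: [0.4941, -0.1677, 0.1277]
tool_rot: [[0.998, -0.0, 0.061], [-0.061, 0.003, 0.998], [-0.0, -1.0, 0.003]]
force: [0.9, 10.9, 3.6]
grip_width: 0.0004
```

Call:
move_arm:
  deltas: "0 0 0 0 0 -1 1;0 0 0 0 0 0 1"

```text
clock: 14.3
eef_pos: [0.494, -0.1683, 0.1277]
tool_rot: [[0.998, -0.0, 0.061], [-0.061, 0.003, 0.998], [-0.0, -1.0, 0.003]]
force: [1.2, 12.8, 4.4]
grip_width: 0.0001
```

Call:
move_arm:
  deltas: "0 0 0 0 0 -1 1;0 0 0 0 0 0 1"

```text
clock: 14.47
eef_pos: [0.494, -0.169, 0.1278]
tool_rot: [[0.998, -0.0, 0.061], [-0.061, 0.004, 0.998], [-0.0, -1.0, 0.004]]
force: [1.5, 14.1, 5.0]
grip_width: 0.0005
```

Call:
move_arm:
  deltas: "0 0 0 0 0 -0.7 1;0 0 0 0 0 0 1"

```text
clock: 14.63
eef_pos: [0.4939, -0.1695, 0.1277]
tool_rot: [[0.998, -0.0, 0.061], [-0.061, 0.004, 0.998], [-0.001, -1.0, 0.004]]
force: [1.6, 15.3, 4.4]
grip_width: 0.0004
```

Call:
move_arm:
  deltas: "0 0 0 0 0 -0.8 1;0 0 0 0 0 0 1"

```text
clock: 14.8
eef_pos: [0.4939, -0.1701, 0.1277]
tool_rot: [[0.998, -0.0, 0.061], [-0.061, 0.005, 0.998], [-0.001, -1.0, 0.005]]
force: [1.5, 17.0, 4.4]
grip_width: 0.0005
```

```bash
python3 -c "
from h import *
avg(8)"
```

```text
t 15.2 y -170.0 F [ 1.31 17.18  5.44] sd [0.28 0.43 0.45]
```

Call:
move_arm:
  deltas: "0 0 0 0 0 -0.4 1;0 0 0 0 0 0 1;0 0 0 0 0 0 1;0 0 0 0 0 0 1;0 0 0 0 0 0 1;0 0 0 0 0 0 1;0 0 0 0 0 0 1;0 0 0 0 0 0 1"

```text
clock: 15.87
eef_pos: [0.4939, -0.1704, 0.1278]
tool_rot: [[0.998, -0.0, 0.061], [-0.061, 0.005, 0.998], [-0.001, -1.0, 0.005]]
force: [2.3, 17.7, 5.5]
grip_width: 0.0006
```

```bash
python3 -c "
from h import *
avg(10)
c=capture('scene')
cv2.imwrite('pics/s6.png',cv2.resize(c['image'][120:320,180:400,::-1],None,fx=3,fy=3,interpolation=cv2.INTER_CUBIC))"
```

```text
t 16.37 y -170.3 F [ 1.6  17.33  5.27] sd [0.42 0.45 0.44]
```

View pics/s6.png

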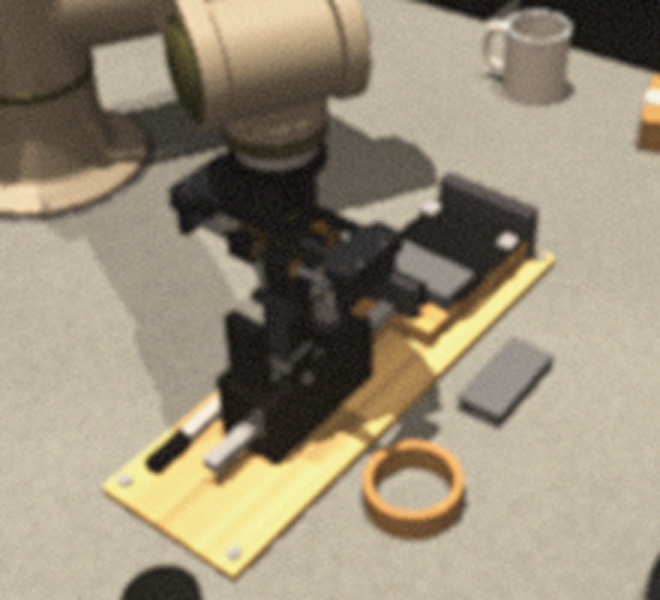

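Call:
move_arm:
  deltas: "0 0 0 0 0 -0.5 1;0 0 0 0 0 0 1;0 0 0 0 0 0 1;0 0 0 0 0 0 1;0 0 0 0 0 0 1;0 0 0 0 0 0 1;0 0 0 0 0 0 1;0 0 0 0 0 0 1"

```text
clock: 17.08
eef_pos: [0.4938, -0.1707, 0.1277]
tool_rot: [[0.998, -0.0, 0.061], [-0.061, 0.005, 0.998], [-0.001, -1.0, 0.005]]
force: [0.7, 18.0, 5.1]
grip_width: 0.0009
```

Call:
move_arm:
  deltas: "0 0 0 0 0 2 1;0 0 0 0 0 3 1;0 0 0 0 0 5 1;0 0 0 0 0 5 1;0 0 0 0 0 4 1;0 0 0 0 0 0 1;0 0 0 0 0 0 1"

```text
clock: 17.67
eef_pos: [0.495, -0.1544, 0.1278]
tool_rot: [[0.998, 0.0, 0.061], [-0.061, -0.0, 0.998], [0.0, -1.0, -0.0]]
force: [-0.1, 0.2, 0.5]
grip_width: 0.0001
```

Call:
move_arm:
  deltas: "0 0 0 0.4 0 9 1;0 0 0 0 0 9 1;0 0 0 0 0 9 1;0 0 0 0 8 0 1;0 0 0 0 8 0 1;0 0 0 0 0 0 1;0 0 0 0 0 0 1"

```text
clock: 18.25
eef_pos: [0.4967, -0.1273, 0.111]
tool_rot: [[0.998, -0.001, 0.061], [-0.061, 0.001, 0.998], [-0.001, -1.0, 0.001]]
force: [0.2, 0.2, 0.4]
grip_width: 0.0005
```

```bash
python3 - <<'E'
from h import *
c=wristcam(); print(get_state()["eef_pos"],get_state()["force"])
cv2.imwrite("pics/b1.png",c["image"][:,:,::-1])
c=capture('side')
cv2.imwrite('pics/b2.png',cv2.resize(c['image'][170:350,250:400,::-1],None,fx=3,fy=3,interpolation=cv2.INTER_CUBIC))
E
```

```text
[ 0.49694234 -0.12744287  0.11141241] [ 0.43368155 -0.49027693  0.04384348]
```

View pics/b1.png

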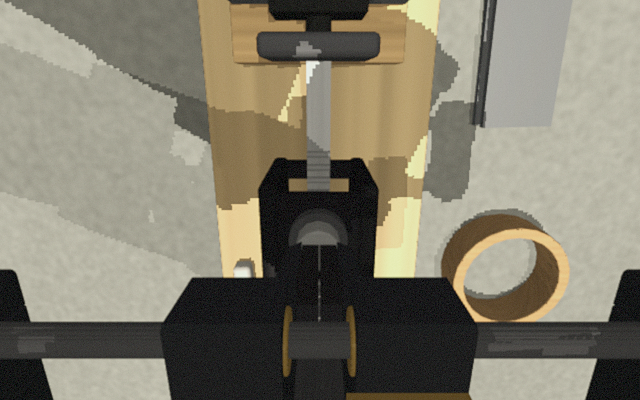

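View pics/b2.png

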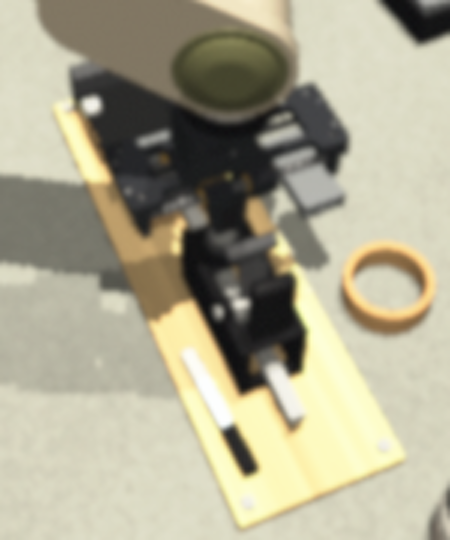

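Call:
move_arm:
  deltas: "0 0 0 0 4 0 1;0 0 0 0 3 0 1;0 0 0 0 2 0 1;0 0 0 0 2 0 1;0 0 0 0 2 0 1;0 0 0 0 2 0 1;0 0 0 0 0 0 1"

```text
clock: 18.93
eef_pos: [0.497, -0.1272, 0.0966]
tool_rot: [[0.998, -0.0, 0.061], [-0.061, -0.0, 0.998], [-0.0, -1.0, -0.0]]
force: [-2.3, -0.2, 4.9]
grip_width: 0.0003
```

Call:
move_arm:
  deltas: "0 0 0 0 1 0 1;0 0 0 0 1 0 1;0 0 0 0 0 0 1"

```text
clock: 19.18
eef_pos: [0.497, -0.1272, 0.0947]
tool_rot: [[0.998, -0.0, 0.061], [-0.061, -0.0, 0.998], [-0.0, -1.0, -0.0]]
force: [-2.4, 0.8, 5.0]
grip_width: 0.0007
```

Call:
move_arm:
  deltas: "0 0 0 0 1 0 1;0 0 0 0 0 0 1"

```text
clock: 19.35
eef_pos: [0.4971, -0.1272, 0.0943]
tool_rot: [[0.998, 0.0, 0.061], [-0.061, -0.0, 0.998], [0.0, -1.0, -0.0]]
force: [-3.0, 0.9, 9.0]
grip_width: 0.0004
```

Bottomed (force jump). Add 0.5 mm, hold about 2 s.

Call:
move_arm:
  deltas: "0 0 0 0 0.5 0 1;0 0 0 0 0 0 1;0 0 0 0 0 0 1;0 0 0 0 0 0 1;0 0 0 0 0 0 1;0 0 0 0 0 0 1;0 0 0 0 0 0 1;0 0 0 0 0 0 1;0 0 0 0 0 0 1;0 0 0 0 0 0 1"

```text
clock: 20.18
eef_pos: [0.4971, -0.1272, 0.0942]
tool_rot: [[0.998, 0.0, 0.061], [-0.061, -0.0, 0.998], [0.0, -1.0, -0.0]]
force: [-5.3, 2.0, 13.6]
grip_width: 0.0008
```

Call:
move_arm:
  deltas: "0 0 0 0 0 0 1;0 0 0 0 0 0 1;0 0 0 0 0 0 1;0 0 0 0 0 0 1;0 0 0 0 0 0 1;0 0 0 0 0 0 1;0 0 0 0 0 0 1;0 0 0 0 0 0 1;0 0 0 0 0 0 1;0 0 0 0 0 0 1"

```text
clock: 21.02
eef_pos: [0.4971, -0.1272, 0.0942]
tool_rot: [[0.998, 0.0, 0.061], [-0.061, -0.0, 0.998], [0.0, -1.0, -0.0]]
force: [-6.3, 2.8, 14.0]
grip_width: 0.0005
```

```bash
python3 - <<'E'
from h import *
c=wristcam(); print(get_state()["eef_pos"],get_state()["force"])
cv2.imwrite("pics/r1.png",c["image"][:,:,::-1])
c=capture('side')
cv2.imwrite('pics/r2.png',cv2.resize(c['image'][170:350,250:400,::-1],None,fx=3,fy=3,interpolation=cv2.INTER_CUBIC))
E
```

```text
[ 0.49712789 -0.12720058  0.09418062] [-4.77345151  2.19369394 13.55663937]
```

View pics/r1.png

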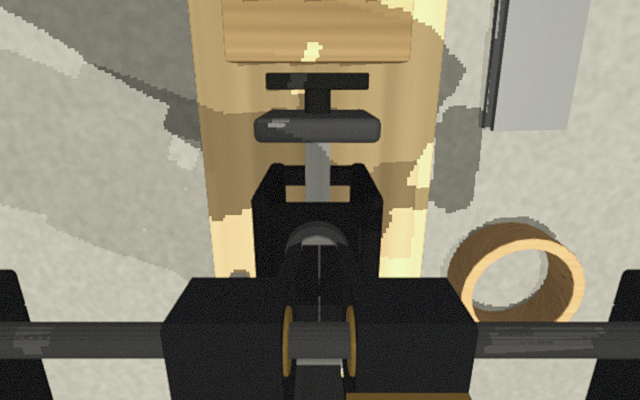

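View pics/r2.png

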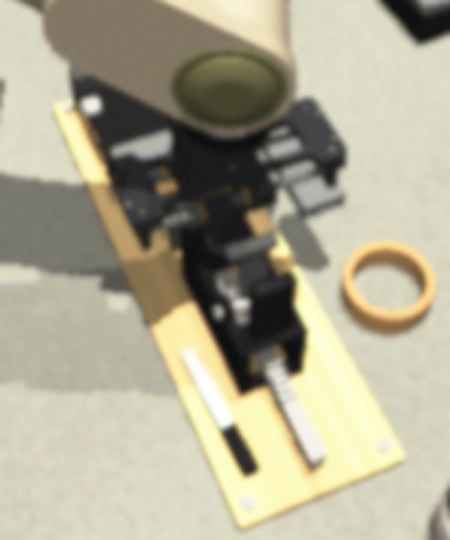

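Call:
move_arm:
  deltas: "0 0 0 0 -3 0 1;0 0 0 0 -5 0 1;0 0 0 0 -10 0 1;0 0 0 0 -25 0 1;0 0 0 0 -35 0 1;0 0 0 0 -35 0 1;0 0 0 0 -30 0 1;0 0 0 0 0 0 1;0 0 0 0 0 0 1;0 0 0 0 0 0 1"

```text
clock: 21.95
eef_pos: [0.4967, -0.127, 0.2354]
tool_rot: [[0.998, -0.001, 0.061], [-0.061, 0.001, 0.998], [-0.001, -1.0, 0.001]]
force: [-1.0, -0.1, -0.8]
grip_width: 0.0004
```

```bash
python3 - <<'E'
from h import *
c=wristcam(); s=get_state(); print(s["eef_pos"],s["force"],abs(s["qd"]).max())
cv2.imwrite("pics/f1.png",c["image"][:,:,::-1])
c=capture('side')
cv2.imwrite('pics/f2.png',cv2.resize(c['image'][170:350,250:400,::-1],None,fx=3,fy=3,interpolation=cv2.INTER_CUBIC))
E
```

```text
[ 0.49652301 -0.12699095  0.23496616] [-0.0482825   0.05027965 -0.66963092] 0.0088748146816397
```

View pics/f1.png

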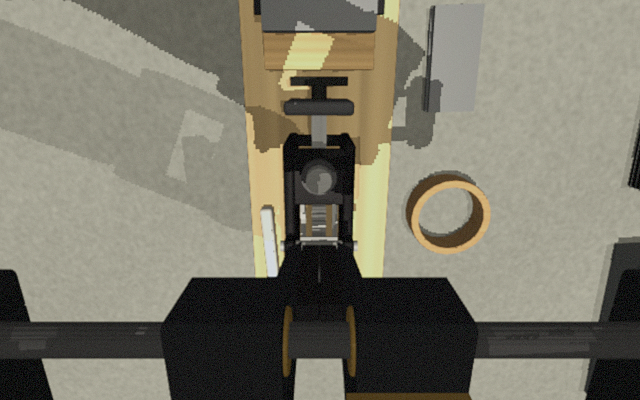

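View pics/f2.png

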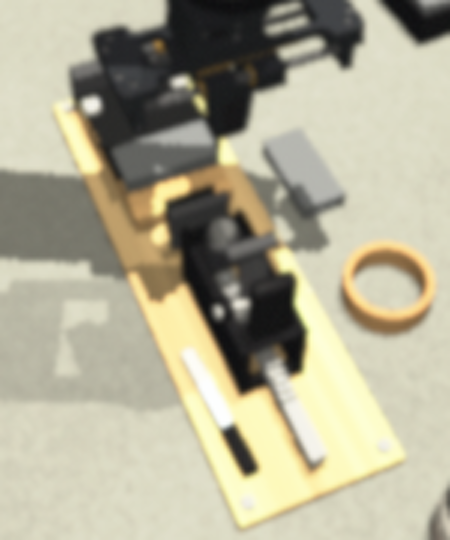

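The jaw is back: the steel bar's end sits at (315,460), as at the start. The rail stays home with a clear gap to the shoe, and the trigger stands at rest.

```bash
python3 -c "
from rig import *
print(hand_in())"
```

```text
the job is handed in; nothing more can be done
None
```

I pumped the clamp until the rail bottomed out, held it tight, released it, and handed the job in at about 22 s of the 64 s allowed. No verdict is reported.

- **Pumping:** I pushed the trigger with the closed fingers for five full strokes. The rail was sliding from the second stroke at about 10–11 N. On the sixth stroke the push climbed steadily from 11 to 18 N within about 3 mm of bar travel, well before the click.
- **Holding tight:** I held the bar at a steady 17–18 N for over 2 s. The highest reading was 18.0 N, below the 22 N at which the rail gets crushed.
- **Releasing:** I pressed the release button to its bottom, where the reading was about 14 N including the stop, and held it there for about 1.7 s. Then I lifted clear.

My last pictures showed:
- The jaw is fully back, with the steel bar's end where it started.
- The rail is still pushed on, with a clear gap to the shoe.
- The trigger looks at rest.
- The marker, spare rail and tape roll are where they were. I did not recheck the other bystanders at the end, but the arm went nowhere near them after the start.

The wrist force was back near zero. Force readings scattered by about 0.5 N. The force between shoe and rail was not measured directly, only inferred from the push at the bar.

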